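# Set the polariser ring of a lens strain tester and switch its lamp

## Task

On the round lens strain tester, gently push the upright lever pin around its arc until the ring's pointer stands in line with the nose of the small rider on the scale. Then press the lamp button on the switch box fully down and let it come up again. Only touch and push: leave the ring at the rider, the rider where it is set, the lens lying on the tester, and everything else on the bench in its place.

Things in the scene. Friction and masses are not known exactly. Their poses are not given: they have to be found in the camera images.
- tester: lens strain tester, fixed: round white lamp base 284 mm in diameter with a grey graduated metal plate on it, plate top 58 mm above the table; a lamp hood 130 mm wide and 45 mm tall sticks out of the base on its +x side to 195 mm from the centre. In the middle a white opal stage 82 mm in diameter, top at 72 mm, on which the lens lies. Origin: on the ring's axis, at table height; z up. It may stand turned a little about the vertical
- ring (a joint): angle (rad) of the dark steel polariser ring (124 mm outside, 69 mm high over the table) that turns about the tester's vertical axis, counterclockwise from above positive; at 0 its lever points along the tester's own -x axis (roughly towards the robot); stops at -1.45 and +1.45. Stiff enough to stay where left, about 2 N at the pin to move it. The episode starts with the lever at a smaller angle than the rider, so it must be pushed counterclockwise (seen from above)
- lever_top (a point): centre of the top of the lever pin: black upright cylinder 14 mm in diameter on the ring's flat radial lever, 85 mm from the axis; it stands from 67 mm up to 101 mm above the table. The lever under it is 12 mm wide, top at 67 mm
- lever_point (a point): tip of the ring's pointer, the narrow (7 mm) end of the lever, 109 mm from the axis, 63 mm above the table, on the same radius as the pin
- rider (a joint): angle (rad) of the rider about the same axis, same zero and sense as ring; when both are equal the ring is set
- rider_nose (a point): tip of the nose of the rider, which points to the axis: 109 mm from the axis, 63 mm above the table. The rider is a small dark steel block 20 x 26 x 14 mm (26 mm along the rim) with a steel screw head on top (79 mm above the table), sitting on the rim of the plate 119 to 139 mm from the axis, its nose 7 mm wide. It can be shifted by force: do not touch it. The lever and its pointer pass freely
- lens: clear uncut spectacle lens 68 mm in diameter, 9 mm thick, lying loose on the opal stage; origin under its centre
- switchbox: fixed white box 100 x 80 x 45 mm that carries the lamp button in the middle of its top; origin under its centre. It stands to the left or right of the tester
- lamp_top (a point): centre of the top of the lamp button, a grey round push button 32 mm in diameter in a black housing; pressed straight down; when up its top stands at this point
- lamp (a joint): travel (m) of the lamp button: 0 up, 0.006 fully down; a spring brings it back, about 5 N at full travel
- jar: bystander: closed jar, 72 mm wide, 90 mm tall, blue lid; origin under its centre
- dropper: bystander: amber bottle, 40 mm wide, 85 mm tall; origin under its centre
- spectacles: bystander: spectacle frame standing open on its rims and temple tips, 130 x 125 mm, 45 mm tall; origin under the bridge, temples along its +x
- screwdriver: bystander: screwdriver 150 mm long, lying; origin under its middle
- tray: bystander: white open tray 150 x 110 x 30 mm; origin under its centre
- blank: bystander: thick clear lens blank, 70 mm wide, lying in the tray; origin under its centre
- carton: bystander: closed cardboard box 110 x 70 x 50 mm; origin under its centre
There are look-alikes about, which are no part of the job. Of the things like the switchbox, leave any that is green or orange; of the rest the smaller one is meant.

How it is judged (in metres and radians):
On the way, in this order (a step that is already met when the one before it is completed fails the run):
1. the ring's pointer stands in line with the rider's nose (horizontal distance between lever_point and rider_nose below 0.005 m), for 0.3 s.
2. the lamp button is pressed down with the ring set (horizontal distance between lever_point and rider_nose below 0.005 m and value of joint lamp above 0.0045 m), for 0.05 s.
At the end, for the whole second after the job is handed in: The pointer's tip is within 5 mm (about 2.6 degrees) of the rider's nose and at rest, the button has been pressed at least 4.5 mm after that and is up again (less than 1.5 mm down), the lens is within 10 mm and the rider within 5 mm of where it was, and every bystander within 30 mm of where it was (horizontal distance between lever_point and rider_nose below 0.005 m and value of joint lamp below 0.0015 m and velocity of joint ring between -0.02 and 0.02 rad/s and distance of lens from where it was at the start of the episode below 0.01 m and distance of rider_nose from where it was at the start of the episode below 0.005 m and distance of each of jar, dropper, spectacles, screwdriver, tray, blank, carton from where it was at the start of the episode below 0.03 m); the robot touches nothing.
It fails at once if the lens is shifted by more than 10 mm or lifted (distance of lens from where it was at the start of the episode above 0.01 m or height (world z) of lens above 0.078 m).
It fails at once if the rider is shifted by more than 5 mm (distance of rider_nose from where it was at the start of the episode above 0.005 m).
It fails at once if the lever is pushed or squeezed with more than 25 N (contact force between the fingers and ring above 25 N).
It fails at once if a bystander is moved by more than 30 mm (distance of any of jar, dropper, spectacles, screwdriver, tray, blank, carton from where it was at the start of the episode above 0.03 m).
It also fails if it takes over 58 s, if anything falls off the work surface, if the arm or the gripper's body presses on something with over 40 N, if the wrist force passes 120 N, or if a joint passes its speed limit or range.

## Robot

A 6-joint arm with a two-finger parallel gripper is mounted at the origin on the work surface. World frame = base frame: x ahead of the robot, y to its left, z up, the work surface at z = 0. Lengths are in mm, angles in rad, forces in N, time in s.
With the tool pointing down it reaches from about 275 to 750 mm from the base axis. Payload 10.2 kg.
Tool frame: the origin (TCP) lies midway between the tips of the shut fingers; the grasp point (between the pads) lies 19 mm behind it; z points along the fingers, y is the line along which they close (so a half turn about z gives the same grasp; the last joint's range is limited). The gripper opens to 85 mm and grips with 20 to 120 N. Pads are 22 mm wide; open, the fingers measure 114 mm over their backs; the gripper's body (76 mm by 85 mm) begins 54 mm behind the grasp point. The pads swing forward as they close: fully open they stand 13 mm farther back than shut.
Start: joints at [0.994, 0.313, 1.498, -0, 1.331, -0.223], TCP at [181.907, 492.485, 231.294] pointing down, gripper open.
Joint ranges: [-2.94, 2.94], [-0.97, 2.17], [0.19, 2.56], [-1.23, 4.37], [0.02, 3.11], [-2.88, 2.88]. Speed limits (rad/s): [2.39, 2.39, 3.01, 3.14, 3.14, 3.14].

## Interface

Orientations are given as a unit quaternion [w, x, y, z].
In Python, from rig import ctrl gives the robot as it stands.
- The arm moves only by the tool send_rows, never from a script. Its argument "targets" is a list of rows, each an object with "offset": the shift along the world's x, y, z in cm, a list of three; "spin": the turn about the world's z in rad. A call has 1 to 8 rows; each row is the pose to reach, as a shift and turn from the pose commanded when the call began; what a row does not reach only later rows make up. A row lasts 1/12 s, in which the tool goes at most 41.7 mm and 7.16 degrees, less where a joint would pass 70% of its speed; a pose out of reach is approached as far as the arm can. A call with a gripper value outside its range is refused whole. "grip" is the opening, from 0 (shut) to 1 (fully open), set as the call begins (left out, the last holds). The fingers move at their own pace and stop on an object; "squeeze" is the grip in N (left out, the last holds). Time passes only in rows, so rows that repeat a pose let the fingers close. It gives the time, the measured TCP pose, the force, the opening and the grip force at its end, in the units of the state.
- ctrl.sense(): the state, without advancing time (a new reading comes with each control period).
- ctrl.capture(name): name is "scene" or "side" or "wrist"; returns (picture, depth): 480x640x3 uint8, red, green, blue; 480x640 float32, mm along the optical axis (not along the pixel's ray), 0 where there is no reading.
- ctrl.calibration(name): a dict with "fx", "fy", "cx", "cy" (pixels), "k1" (the pictures are not rectified: a ray, as slopes to the right and down, at radius r is drawn at 1 + k1 r^2 times it, then the intrinsics apply), "view" (4x4, takes a point from world to camera coordinates); the wrist camera has in their place "mount" (4x4, takes a point from camera to tool coordinates, whose origin is the TCP and whose axes are the flange's). Camera axes: x right, y down, z forward; pixel columns grow to the right and rows downward; lengths in mm; the calibration is good to about 2 mm. A picture is of the moment at which its call begins: read the wrist's pose just before it. calibration takes no time and is no camera call.
- ctrl.finish_job(): hands the job in; it is judged then, once.
Trained networks look in the newest picture that a camera, given by its name, has taken for a name from the list of things; names that differ only in an ending like _2 or _b are one class to them, and where a whole thing is asked for, a point or a joint stands for the part that bears it (a point fixed in the world has none). Each returns a list of dicts, best first, with "conf" (0 to 1); they miss things now and then, are a little off and sometimes report something else, mostly with a low value. They report only what shows in the picture. A call takes as long as a camera call. They do not tell look-alikes from the thing itself.
- ctrl.search_frame(camera, query): "box" ([left, top, right, bottom] in pixels, round what is visible of it).
- ctrl.place_of(camera, query): "uv" ([column, row] in pixels: a listed point, or the origin of a listed thing).
The state is a dict: "time_s": time; "joints": joint angles; "dq": joint speeds; "tau": joint torques, N m; "eef_pos": TCP position; "ee_rot": TCP orientation; "force": force on the tool from outside, world axes, zero at the start; "wrist_torque": the same for the moment, N m; "grip_width": opening from 0.0 (shut) to 1.0 (fully open); "grip_force": force on a finger pad.
Only numpy, scipy, OpenCV 4.12 (cv2) and the standard library are available. Lean on these libraries where they do the work, as an engineer would, in place of code of your own. Each camera call takes 0.05 s, during which the arm holds its last target. There are 200 camera calls.

## Working session

There is one attempt and no reset: what is moved stays moved. The work goes in short steps, Python scripts to look and compute and a tool call to move; the robot and the scene stay as the last step left them, time stands still between calls to the robot, and variables do not carry over. Pictures are saved under pics/ and viewed, at most 10 in all, crops included, and the job is handed in when it is done.

Besides the shell and the picture viewer there is one more tool, called after "Call:" by a JSON object that holds its "name" and its "arguments", one argument or row to a line. send_rows: Moves the arm, as the interface text tells. Its arguments: {"type":"object","properties":{"targets":{"type":"array"},"grip":{"type":"number"},"squeeze":{"type":"number"}},"required":["targets"]}

```bash
mkdir -p pics; cat > h.py <<'E'
import numpy as np, cv2
from rig import ctrl
from scipy.spatial.transform import Rotation as R
def cam(name):
    c=ctrl.calibration(name)
    if 'view' in c: V=np.array(c['view'])
    else:
        s=ctrl.sense(); q=s['ee_rot']; T=np.eye(4)
        T[:3,:3]=R.from_quat([q[1],q[2],q[3],q[0]]).as_matrix(); T[:3,3]=s['eef_pos']
        V=np.linalg.inv(T@np.array(c['mount']))
    return c,V
def ray(c,V,uv):
    d=np.array([(uv[0]-c['cx'])/c['fx'],(uv[1]-c['cy'])/c['fy']]); p=d.copy()
    for _ in range(20): p=d/(1+c['k1']*(p@p))
    W=np.linalg.inv(V); return W[:3,3], W[:3,:3]@np.array([p[0],p[1],1])
def atz(c,V,uv,z):
    o,d=ray(c,V,uv); return o+d*(z-o[2])/d[2]
def atd(c,V,uv,dep):
    o,d=ray(c,V,uv); return o+d*dep
def proj(c,V,P):
    p=V@np.append(P,1); s=p[:2]/p[2]; s=s*(1+c['k1']*(s@s)); return s*[c['fx'],c['fy']]+[c['cx'],c['cy']]
E
python3 - <<'E'
from h import *
for n in ['scene','side']:
    im,d=ctrl.capture(n); cv2.imwrite(f'pics/{n}0.png',im[:,:,::-1]); np.save(f'pics/{n}0d.npy',d)
    c,V=cam(n)
    for q,z in [('tester',0),('lever_top',101),('lever_point',63),('rider_nose',63),('lamp_top',None),('switchbox',0),('lens',72),('jar',0),('dropper',0),('spectacles',0),('carton',0),('tray',0),('screwdriver',0)]:
        for r in ctrl.place_of(n,q)[:3]:
            uv=r['uv']; u,v=np.clip(np.round(uv).astype(int),0,[639,479])
            P=atz(c,V,uv,z) if z is not None else atd(c,V,uv,d[v,u])
            print(n,q,round(r['conf'],2),np.round(uv),np.round(P))
print(ctrl.sense())
E
```

```text
scene tester 0.97 [359. 273.] [565.  32.   0.]
scene lever_top 0.82 [373. 217.] [523. 111. 101.]
scene lever_point 0.6 [372. 227.] [511. 125.  63.]
scene rider_nose 0.6 [319. 237.] [464.  -4.  63.]
scene lamp_top 0.76 [146. 249.] [ 298. -355.   91.]
scene lamp_top 0.73 [209. 291.] [ 480. -315.   68.]
scene lamp_top 0.53 [329. 178.] [283. 190.  85.]
scene switchbox 0.95 [328. 207.] [290. 186.   0.]
scene switchbox 0.89 [154. 286.] [ 309. -357.    0.]
scene switchbox 0.8 [240. 250.] [ 311. -127.    0.]
scene jar 0.63 [400. 217.] [456. 298.   0.]
scene dropper 0.88 [469. 258.] [692. 283.   0.]
scene dropper 0.45 [212. 322.] [ 495. -323.    0.]
scene spectacles 0.92 [265. 355.] [ 641. -296.    0.]
scene spectacles 0.69 [481. 228.] [628. 421.   0.]
scene carton 0.74 [166. 375.] [ 565. -464.    0.]
scene tray 0.61 [480. 233.] [640. 401.   0.]
scene screwdriver 0.66 [401. 186.] [335. 438.   0.]
side tester 0.56 [277. 250.] [568.  46.   0.]
side lever_top 0.8 [280. 251.] [516. 117. 101.]
side lever_point 0.73 [281. 265.] [508. 134.  63.]
side rider_nose 0.52 [319. 236.] [452.  -8.  63.]
side
[... 770 characters left out ...]
94.   0.]
{'time_s': 1.4, 'joints': array([ 9.93597146e-01,  3.12911510e-01,  1.49770462e+00, -3.95764752e-05,
        1.33100231e+00, -2.23409541e-01]), 'dq': array([-0.00023165, -0.00063177,  0.0018046 ,  0.00042668,  0.00180731,
        0.00091087]), 'tau': array([ 2.08969850e-04, -4.12171876e+01, -2.59895968e+01, -1.80316374e-04,
        6.62573239e-04,  1.47015520e-07]), 'eef_pos': array([181.91549102, 492.47693614, 231.28654115]), 'ee_rot': array([ 1.26775871e-05,  1.75969077e-01,  9.84395695e-01, -1.93653391e-05]), 'force': array([-0.27658165,  0.21633939, -0.34397493]), 'wrist_torque': array([-0.02283064, -0.03273227, -0.0323743 ]), 'grip_force': 0.0, 'grip_width': 1.000727409792517}
```

View pics/scene0.png

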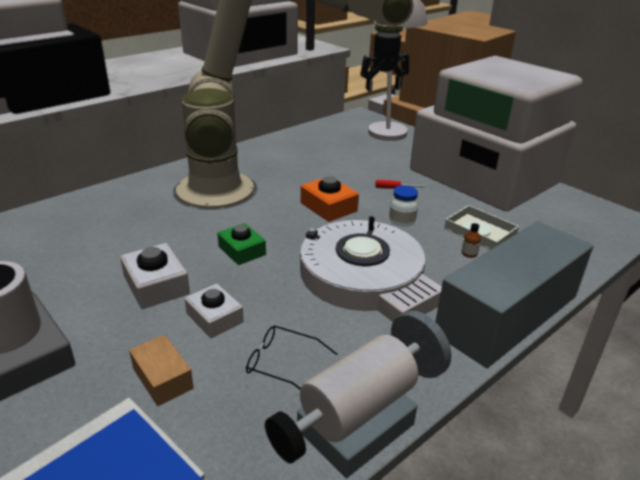

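View pics/side0.png

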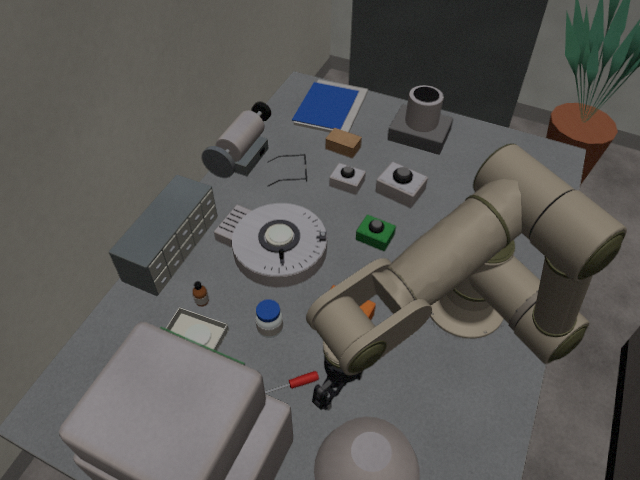

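The scene view shows the tester at about (360,260) with its lever at (372,222) and the rider at (312,234). The meant switchbox is the small white one at (213,300) in scene and (347,175) in side; the bigger white one and the green and orange ones are look-alikes. Next I go above the tester for a near look.

Call:
{"name": "send_rows", "arguments": {
  "targets": [
    {"offset":[0,0,4],"spin":-0.1},
    {"offset":[2.5,-2.5,6],"spin":-0.2},
    {"offset":[5,-5.5,8],"spin":-0.3},
    {"offset":[8,-8.5,9],"spin":-0.4},
    {"offset":[11,-11.5,9],"spin":-0.5},
    {"offset":[14,-14.5,9],"spin":-0.6},
    {"offset":[17,-17,9],"spin":-0.7},
    {"offset":[20,-20,9],"spin":-0.7}
  ],
  "grip": 0.5
}}

```text
time_s: 2.07
eef_pos: [380.6, 293.4, 321.5]
ee_rot: [0.0, 0.505, 0.863, 0.0]
force: [-0.8, 0.8, -0.6]
grip_width: 0.498
grip_force: 0.0
```

Call:
{"name": "send_rows", "arguments": {
  "targets": [
    {"offset":[2,-3],"spin":0},
    {"offset":[4,-6,0],"spin":0}
  ]
}}

```text
invalid input
```

```bash
python3 -c "
from h import *
print(np.round(ctrl.calibration('wrist')['mount'],2)); s=ctrl.sense(); print(s['time_s'],s['eef_pos'],s['ee_rot'],s['grip_width'],s['joints'])"
```

```text
[[ 0.0000e+00 -9.6000e-01 -2.9000e-01  7.3460e+01]
 [ 1.0000e+00  0.0000e+00  0.0000e+00  2.0000e-02]
 [-0.0000e+00 -2.9000e-01  9.6000e-01 -1.4175e+02]
 [ 0.0000e+00  0.0000e+00  0.0000e+00  1.0000e+00]]
2.0667 [380.58565161 293.43286074 321.52164647] [1.52644014e-04 5.05134670e-01 8.63040468e-01 3.05130964e-04] 0.4983631746666485 [ 4.12316382e-01  1.62196025e-01  1.45556314e+00  1.12266715e-04
  1.52316041e+00 -9.94091857e-02]
```

Call:
{"name": "send_rows", "arguments": {
  "targets": [
    {"offset":[2.4,-3.1,0],"spin":0},
    {"offset":[4.8,-6.2,0],"spin":0},
    {"offset":[7.2,-9.3,0],"spin":0},
    {"offset":[9.6,-12.4,0],"spin":0},
    {"offset":[12,-15.5,0],"spin":0},
    {"offset":[14.4,-18.6,0],"spin":0},
    {"offset":[16,-20,0],"spin":0},
    {"offset":[16,-20,0],"spin":0}
  ]
}}

```text
time_s: 2.73
eef_pos: [541.5, 91.7, 320.2]
ee_rot: [-0.0, 0.505, 0.863, -0.001]
force: [0.2, -0.4, 0.3]
grip_width: 0.499
grip_force: 0.0
```

```bash
cat > look.py <<'E'
from h import *
import sys
n=sys.argv[1]; c,V=cam('wrist'); im,d=ctrl.capture('wrist'); cv2.imwrite(f'pics/{n}.png',im[:,:,::-1])
s=ctrl.sense(); print(s['time_s'],s['eef_pos'],s['ee_rot'])
for q,z in [('tester',0),('lens',72),('lever_top',101),('lever_point',63),('rider_nose',63),('lamp_top',None)]:
    for r in ctrl.place_of('wrist',q)[:2]:
        uv=r['uv']; u,v=np.clip(np.round(uv).astype(int),0,[639,479])
        print(q,round(r['conf'],2),np.round(uv,1),'z',z,np.round(atz(c,V,uv,z),1) if z is not None else '','depth',np.round(atd(c,V,uv,d[v,u]),1))
E
python3 look.py w1
```

```text
2.7833 [540.22667713  93.42761182 320.48791182] [-5.45943900e-04  5.04060271e-01  8.63668253e-01 -3.06964789e-04]
tester 0.85 [311.2 235.2] z 0 [561.7  39.6   0. ] depth [552.3  59.1  77.5]
lens 0.72 [307.2 252.8] z 72 [559.4  36.1  72. ] depth [558.2  38.8  80.6]
lever_top 0.9 [307.2 184.8] z 101 [519. 111. 101.] depth [519.  110.8  99.1]
lever_point 0.84 [305.5 161.9] z 63 [506.1 128.1  63. ] depth [506.1 128.2  64. ]
rider_nose 0.79 [223.6 240.8] z 63 [464.1  -3.3  63. ] depth [463.5  -6.   56.4]
lamp_top 0.81 [ 13.7 406.5] z None  depth [ 310.4 -356.1   90.2]
lamp_top 0.58 [ 80.5 270.8] z None  depth [ 322.2 -127.5   66.4]
```

View pics/w1.png

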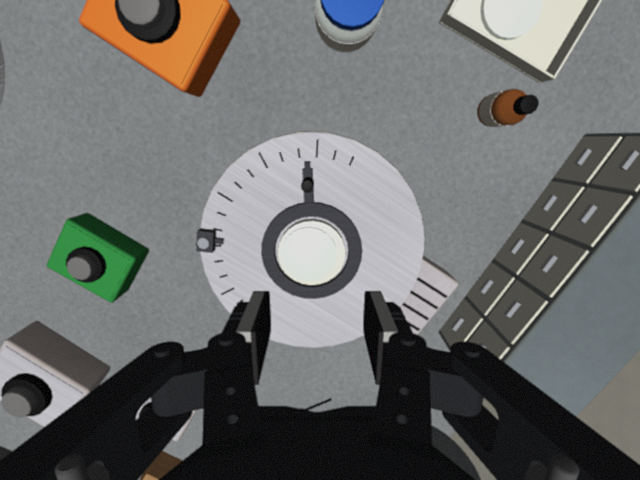

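Wrist view: lever pin at (307,185), pointer at (305,162), rider nose at (222,241), lens centre at (312,250). The fingers already lie along the pin's tangent, so I straddle the pin.

Call:
{"name": "send_rows", "arguments": {
  "targets": [
    {"offset":[-1.2,1,-2],"spin":0},
    {"offset":[-2.2,1.8,-5],"spin":0},
    {"offset":[-2.2,1.8,-9],"spin":0},
    {"offset":[-2.2,1.8,-13],"spin":0},
    {"offset":[-2.2,1.8,-17],"spin":0},
    {"offset":[-2.2,1.8,-19],"spin":0},
    {"offset":[-2.2,1.8,-19],"spin":0},
    {"offset":[-2.2,1.8,-19],"spin":0}
  ]
}}

```text
time_s: 3.75
eef_pos: [517.3, 113.4, 131.7]
ee_rot: [-0.0, 0.503, 0.865, -0.0]
force: [0.1, 0.6, 0.9]
grip_width: 0.497
grip_force: 0.0
```

```bash
python3 look.py w2
```

```text
3.8 [518.05399328 113.3354182  132.95389918] [1.03376323e-03 5.02588996e-01 8.64524664e-01 5.81552280e-04]
tester 0.59 [320.5 324.1] z 0 [563.   40.3   0. ] depth [543.6  72.6  64.6]
lens 0.76 [314.2 378.8] z 72 [559.3  36.2  72. ] depth [556.   42.3  80.6]
lever_top 0.59 [317.5 285.4] z 101 [519.3 110.9 101. ] depth [519.2 111.1 101.5]
lever_point 0.93 [318.2 229.4] z 63 [508.9 130.1  63. ] depth [508.7 130.5  64.5]
lamp_top 0.42 [313.5 379.6] z None  depth [556.2  40.9  79.8]
```

View pics/w2.png

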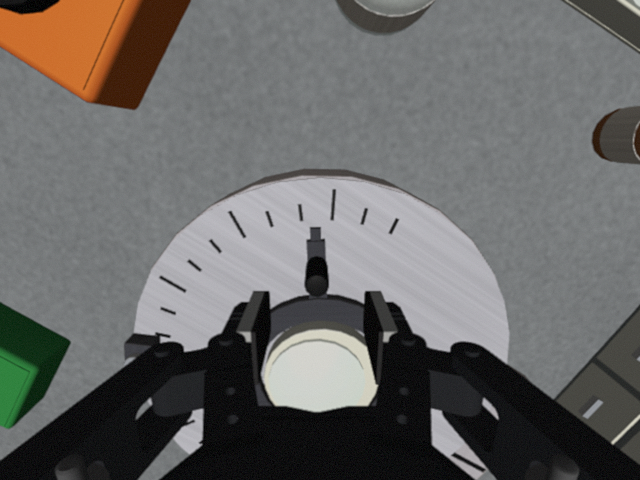

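Wrist view: pin at (317,275), centred between the fingers; pointer at (317,230), rider at (143,347). Heights agree with the text (101.5 and 64.5 mm). I go down and compute the arc.

Call:
{"name": "send_rows", "arguments": {
  "targets": [
    {"offset":[0,0,-2],"spin":0},
    {"offset":[0,0,-3.5],"spin":0},
    {"offset":[0,0,-4.8],"spin":0},
    {"offset":[0,0,-5.2],"spin":0},
    {"offset":[0,0,-5.2],"spin":0},
    {"offset":[0,0,-5.2],"spin":0}
  ]
}}

```text
time_s: 4.6
eef_pos: [517.8, 113.0, 80.0]
ee_rot: [0.0, 0.503, 0.864, 0.0]
force: [-0.3, -0.5, 0.7]
grip_width: 0.5
grip_force: 0.0
```

```bash
cat > arc.py <<'E'
from h import *
A=np.array([559.7,35.8])
# pin centre leads TCP by lag mm tangentially (opening 42 -> 21-7=14)
s=ctrl.sense(); print(s['time_s'],s['eef_pos'],s['force'],s['grip_width'])
import sys
p0=np.array([519.9,110.5]); lag=float(sys.argv[1])
for ph in np.arange(118.2,204,5):
    a=np.radians(ph); t=np.array([-np.sin(a),np.cos(a)])
    P=A+85*np.array([np.cos(a),np.sin(a)])+lag*t
    print(ph,np.round((P-p0)/10,2),'spin',round(np.radians(ph-118.2),3))
E
python3 arc.py 14
```

```text
4.6 [517.76396883 112.98155062  80.01508934] [-0.34767165 -0.4953809   0.68745132] 0.5001739991638107
118.2 [-1.27 -0.64] spin 0.0
123.2 [-1.85 -1.12] spin 0.087
128.2 [-2.38 -1.66] spin 0.175
133.2 [-2.86 -2.23] spin 0.262
138.2 [-3.29 -2.85] spin 0.349
143.2 [-3.66 -3.5 ] spin 0.436
148.2 [-3.98 -4.18] spin 0.524
153.2 [-4.24 -4.89] spin 0.611
158.2 [-4.43 -5.61] spin 0.698
163.2 [-4.56 -6.35] spin 0.785
168.2 [-4.63 -7.1 ] spin 0.873
173.2 [-4.63 -7.85] spin 0.96
178.2 [-4.56 -8.6 ] spin 1.047
183.2 [-4.43 -9.34] spin 1.134
188.2 [ -4.23 -10.07] spin 1.222
193.2 [ -3.98 -10.77] spin 1.309
198.2 [ -3.66 -11.45] spin 1.396
203.2 [ -3.28 -12.11] spin 1.484
```

Call:
{"name": "send_rows", "arguments": {
  "targets": [
    {"offset":[-0.5,-0.25,0],"spin":0},
    {"offset":[-1.0,-0.5,0],"spin":0},
    {"offset":[-1.27,-0.64,0],"spin":0},
    {"offset":[-1.56,-0.88,0],"spin":0.044},
    {"offset":[-1.85,-1.12,0],"spin":0.087},
    {"offset":[-2.12,-1.39,0],"spin":0.131},
    {"offset":[-2.38,-1.66,0],"spin":0.175},
    {"offset":[-2.38,-1.66,0],"spin":0.175}
  ]
}}

```text
time_s: 5.27
eef_pos: [493.4, 95.9, 79.8]
ee_rot: [0.0, 0.425, 0.905, 0.0]
force: [-0.2, -0.7, -0.2]
grip_width: 0.499
grip_force: 0.0
```

```bash
python3 look.py w3
```

```text
5.3167 [493.42534389  96.1661191   79.7106587 ] [2.17759398e-04 4.25972889e-01 9.04735896e-01 9.70291103e-05]
tester 0.81 [338.6 363.7] z 0 [564.   37.2   0. ] depth [527.9  72.6  67.9]
lever_top 0.76 [355.8 341.7] z 101 [508.8 102.2 101. ] depth [508.5 102.4 101.6]
lever_point 0.73 [344.1 257. ] z 63 [492.2 118.5  63. ] depth [491.8 118.8  64.4]
```

Call:
{"name": "send_rows", "arguments": {
  "targets": [
    {"offset":[-0.25,-0.28,0],"spin":0.044},
    {"offset":[-0.48,-0.57,0],"spin":0.087},
    {"offset":[-0.7,-0.88,0],"spin":0.131},
    {"offset":[-0.91,-1.19,0],"spin":0.174},
    {"offset":[-1.1,-1.51,0],"spin":0.218},
    {"offset":[-1.28,-1.84,0],"spin":0.261},
    {"offset":[-1.45,-2.18,0],"spin":0.305},
    {"offset":[-1.6,-2.52,0],"spin":0.349}
  ]
}}

```text
time_s: 6.28
eef_pos: [478.0, 71.2, 79.4]
ee_rot: [0.001, 0.261, 0.965, 0.0]
force: [1.9, 0.8, 0.8]
grip_width: 0.501
grip_force: 0.9
```

Call:
{"name": "send_rows", "arguments": {
  "targets": [
    {"offset":[-0.14,-0.35,0],"spin":0.044},
    {"offset":[-0.26,-0.71,0],"spin":0.087},
    {"offset":[-0.36,-1.07,0],"spin":0.131},
    {"offset":[-0.45,-1.43,0],"spin":0.174},
    {"offset":[-0.52,-1.8,0],"spin":0.218},
    {"offset":[-0.58,-2.17,0],"spin":0.261},
    {"offset":[-0.62,-2.54,0],"spin":0.305},
    {"offset":[-0.65,-2.92,0],"spin":0.349}
  ]
}}

```text
time_s: 6.95
eef_pos: [471.5, 42.0, 79.5]
ee_rot: [0.001, 0.089, 0.996, 0.0]
force: [2.1, 2.4, -0.2]
grip_width: 0.503
grip_force: 0.9
```

Call:
{"name": "send_rows", "arguments": {
  "targets": [
    {"offset":[0,-0.37,0],"spin":0.044},
    {"offset":[0,-0.75,0],"spin":0.087},
    {"offset":[0.03,-1.12,0],"spin":0.131},
    {"offset":[0.07,-1.5,0],"spin":0.174},
    {"offset":[0.13,-1.87,0],"spin":0.218},
    {"offset":[0.2,-2.24,0],"spin":0.261},
    {"offset":[0.29,-2.61,0],"spin":0.305},
    {"offset":[0.4,-2.97,0],"spin":0.349}
  ]
}}

```text
time_s: 7.62
eef_pos: [475.3, 12.4, 79.4]
ee_rot: [0.0, -0.085, 0.996, 0.0]
force: [-0.5, 2.3, 1.1]
grip_width: 0.5
grip_force: 0.9
```

```bash
python3 look.py w4
```

```text
7.6667 [475.41700054  11.91357894  79.38265814] [ 2.00241462e-04 -8.60385793e-02  9.96291784e-01  6.83464534e-05]
tester 0.67 [332.7 363.8] z 0 [561.5  38.9   0. ] depth [512.1  26.7  68.7]
lever_top 0.9 [354.8 344.7] z 101 [478.4  28.  101. ] depth [478.4  28.  101. ]
lever_top 0.37 [330.1 364.1] z 101 [489.2  19.8 101. ] depth [513.1  25.5  68. ]
lever_point 0.95 [348.1 260.1] z 63 [455.9  24.1  63. ] depth [456.2  24.2  62.3]
rider_nose 0.63 [291.1 265. ] z 63 [463.2  -3.1  63. ] depth [465.2  -3.2  57.8]
```

View pics/w4.png

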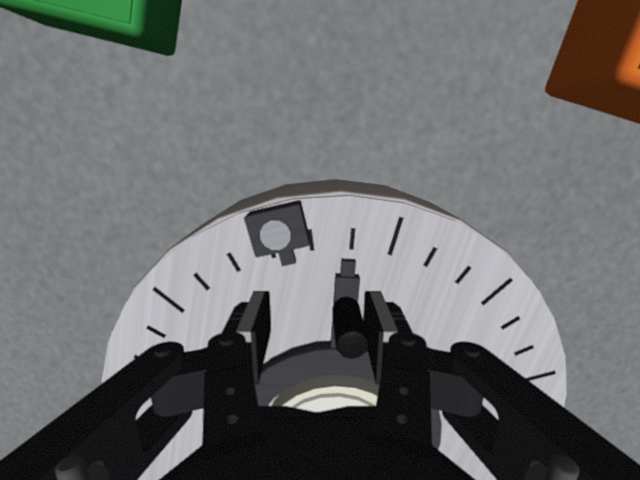

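Near view: pointer tip at (348,260), rider nose at (289,263), the pin lying on the right pad. The leading finger has already passed the rider clear. About 15° is left; I go most of it, then check.

Call:
{"name": "send_rows", "arguments": {
  "targets": [
    {"offset":[0.12,-0.35,0],"spin":0.044},
    {"offset":[0.25,-0.7,0],"spin":0.087},
    {"offset":[0.41,-1.04,0],"spin":0.131},
    {"offset":[0.55,-1.32,0],"spin":0.167},
    {"offset":[0.66,-1.54,0],"spin":0.193},
    {"offset":[0.66,-1.54,0],"spin":0.193},
    {"offset":[0.66,-1.54,0],"spin":0.193}
  ]
}}

```text
time_s: 8.55
eef_pos: [481.6, -3.0, 79.3]
ee_rot: [0.0, -0.179, 0.984, -0.0]
force: [-0.3, -0.5, -0.1]
grip_width: 0.497
grip_force: 0.0
```

```bash
python3 look.py w5
```

```text
8.6 [481.69271467  -2.99712701  79.29672564] [ 1.08322485e-04 -1.79101349e-01  9.83830619e-01 -8.95914432e-05]
tester 0.83 [331.4 367.3] z 0 [564.3  39.4   0. ] depth [517.3  18.   68.5]
lever_top 0.59 [353.9 348.3] z 101 [483.3  13.1 101. ] depth [484.   13.6  99.7]
lever_point 0.78 [347.7 260.6] z 63 [460.6   4.6  63. ] depth [460.4   4.5  63.6]
rider_nose 0.93 [329.7 260.1] z 63 [463.4  -3.8  63. ] depth [465.1  -2.9  57.8]
```

View pics/w5.png

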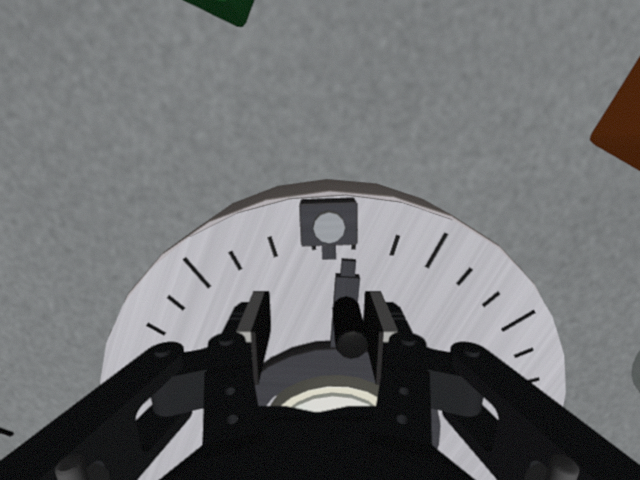

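Pointer tip at (348,261), nose at (329,259): about 9 mm, 4.9° left.

Call:
{"name": "send_rows", "arguments": {
  "targets": [
    {"offset":[0.13,-0.22,0],"spin":0.029},
    {"offset":[0.25,-0.42,0],"spin":0.057},
    {"offset":[0.34,-0.55,0],"spin":0.073},
    {"offset":[0.4,-0.64,0],"spin":0.085},
    {"offset":[0.4,-0.64,0],"spin":0.085},
    {"offset":[0.4,-0.64,0],"spin":0.085}
  ]
}}

```text
time_s: 9.4
eef_pos: [485.6, -9.5, 79.2]
ee_rot: [-0.0, -0.221, 0.975, -0.0]
force: [-1.0, 0.1, 0.2]
grip_width: 0.5
grip_force: 0.4
```

```bash
python3 look.py w6; python3 -c "
import cv2; cv2.imwrite('pics/w6c.png',cv2.resize(cv2.imread('pics/w6.png')[180:380,240:440],None,fx=3,fy=3,interpolation=2))"
```

```text
9.45 [485.60872711  -9.48330451  79.24777621] [-2.18703291e-05 -2.20995980e-01  9.75274718e-01 -2.65892998e-05]
tester 0.89 [330.7 365.2] z 0 [562.8  38.4   0. ] depth [518.1  13.5  68.7]
lever_point 0.83 [351.2 260.6] z 63 [463.1  -2.2  63. ] depth [462.7  -2.5  64.5]
rider_nose 0.85 [350.1 260.8] z 63 [463.5  -2.6  63. ] depth [463.3  -2.8  63.6]
```

View pics/w6c.png

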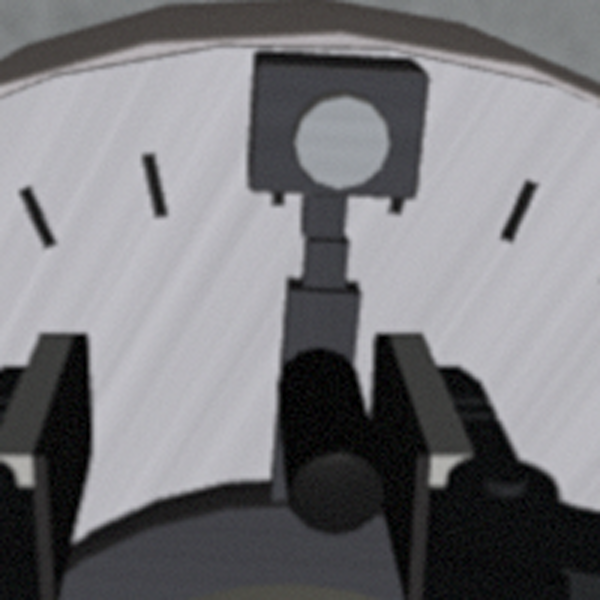

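The pointer (crop 327,240) meets the nose (crop 324,235) within half a millimetre. I back off, lift and go to the switchbox.

Call:
{"name": "send_rows", "arguments": {
  "targets": [
    {"offset":[-0.2,0.45,0],"spin":0},
    {"offset":[-0.4,0.9,0],"spin":0},
    {"offset":[-0.4,0.9,0],"spin":0},
    {"offset":[-0.4,0.9,3],"spin":0},
    {"offset":[-0.4,0.9,7],"spin":0},
    {"offset":[-0.4,0.9,11],"spin":0},
    {"offset":[-0.4,0.9,15],"spin":0}
  ]
}}

```text
time_s: 10.33
eef_pos: [481.2, -0.2, 231.3]
ee_rot: [0.0, -0.221, 0.975, -0.0]
force: [0.2, -1.4, -0.6]
grip_width: 0.504
grip_force: 0.0
```

Call:
{"name": "send_rows", "arguments": {
  "targets": [
    {"offset":[0.4,-4,0],"spin":0},
    {"offset":[0.8,-8,0],"spin":0},
    {"offset":[1.2,-12,0],"spin":0},
    {"offset":[1.6,-16,0],"spin":0},
    {"offset":[2,-20,0],"spin":0},
    {"offset":[2.4,-24,0],"spin":0},
    {"offset":[2.8,-28,0],"spin":0},
    {"offset":[2.8,-30,0],"spin":0}
  ],
  "grip": 0
}}

```text
time_s: 11.0
eef_pos: [509.4, -304.4, 228.8]
ee_rot: [-0.0, -0.22, 0.975, -0.0]
force: [-0.6, 1.1, 0.3]
grip_width: -0.003
grip_force: 0.0
```

Call:
{"name": "send_rows", "arguments": {
  "targets": [
    {"offset":[0,0,0],"spin":0},
    {"offset":[0,0,0],"spin":0},
    {"offset":[0,0,0],"spin":0}
  ]
}}

```text
time_s: 11.25
eef_pos: [509.7, -299.6, 229.3]
ee_rot: [0.0, -0.222, 0.975, 0.0]
force: [-1.1, -0.5, -0.6]
grip_width: 0.001
grip_force: 0.0
```

```bash
python3 look.py w7; python3 - <<'E'
from h import *
im,d=ctrl.capture('side'); c,V=cam('side')
for q in ['lever_point','rider_nose']:
    for r in ctrl.place_of('side',q)[:2]: print(q,r,np.round(atz(c,V,r['uv'],63),1))
E
```

```text
11.3 [ 509.86607334 -299.32490256  229.50791403] [ 9.52753479e-05 -2.21843337e-01  9.75082317e-01  2.00414026e-05]
tester 0.91 [533.7 356.9] z 0 [562.1  34.4  -0. ] depth [544.1 -21.   56.1]
lens 0.97 [570.2 395.7] z 72 [562.4  31.2  72. ] depth [559.5  22.6  79.1]
lever_top 0.75 [621.2 344.8] z 101 [483.5   4.  101. ] depth [483.6   4.7 100.4]
lever_point 0.59 [596.9 308.2] z 63 [466.2  -2.6  63. ] depth [466.2  -2.9  63.3]
lever_point 0.33 [597.9 308.8] z 63 [466.3  -1.1  63. ] depth [466.2  -2.7  64.5]
rider_nose 0.73 [597.  309.7] z 63 [467.5  -1.3  63. ] depth [467.4  -2.8  64.4]
lamp_top 0.88 [320.1 199.5] z None  depth [ 488.5 -307.3   65.9]
lamp_top 0.77 [596.  112.1] z None  depth [ 316.8 -126.    64.2]
lever_point {'uv': [316.6, 237.0], 'conf': 0.92} [457.2  -1.1  63. ]
rider_nose {'uv': [313.6, 238.4], 'conf': 0.62} [463.1   7.4  63. ]
rider_nose {'uv': [196.9, 332.8], 'conf': 0.15} [606.3 421.   63. ]
```

View pics/w7.png

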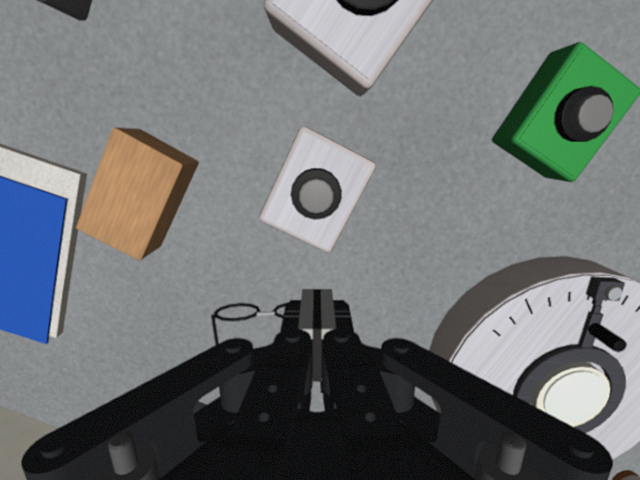

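The meant small white box has its button at (317,196), i.e. (488,-307,66). The ring still stands at the rider, at (597,309). I go down to just above the button.

Call:
{"name": "send_rows", "arguments": {
  "targets": [
    {"offset":[-1.2,-0.4,-2],"spin":0},
    {"offset":[-2.2,-0.8,-5],"spin":0},
    {"offset":[-2.2,-0.8,-9],"spin":0},
    {"offset":[-2.2,-0.8,-12],"spin":0},
    {"offset":[-2.2,-0.8,-14],"spin":0},
    {"offset":[-2.2,-0.8,-15],"spin":0},
    {"offset":[-2.2,-0.8,-15],"spin":0},
    {"offset":[-2.2,-0.8,-15],"spin":0}
  ]
}}

```text
time_s: 12.42
eef_pos: [488.1, -308.8, 80.1]
ee_rot: [0.0, -0.221, 0.975, -0.0]
force: [-0.3, -0.2, 0.5]
grip_width: 0.002
grip_force: 0.0
```

```bash
python3 look.py w8
```

```text
12.4667 [ 488.32023019 -309.0430572    80.7756652 ] [ 6.62020497e-04 -2.21300887e-01  9.75204837e-01 -1.00264669e-03]
lamp_top 0.96 [313.5 293.9] z None  depth [ 478.9 -315.4   89.1]
```

View pics/w8.png

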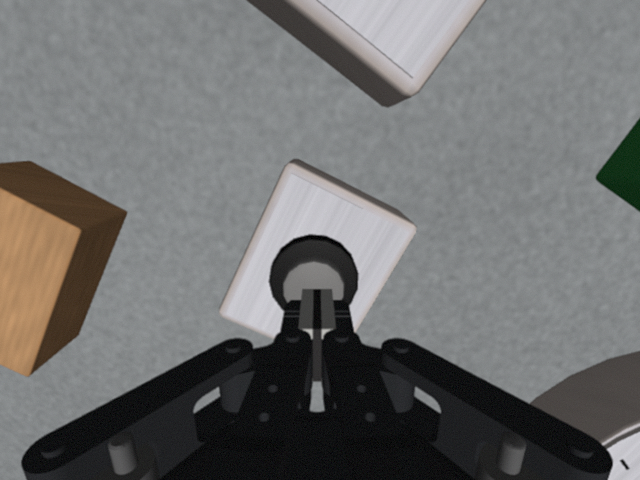

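```bash
python3 -c "
from h import *
c,V=cam('wrist'); print(atz(c,V,[313.5,293],66), atz(c,V,[314,262],66),atz(c,V,[284,290],66),atz(c,V,[344,290],66)); s=ctrl.sense(); print(s['eef_pos'],s['force'])"
```

```text
[ 488.20900335 -311.05523385   66.        ] [ 473.23522737 -317.90403598   66.        ] [ 493.09717195 -325.00706638   66.        ] [ 480.16425542 -298.06092123   66.        ]
[ 487.87071381 -308.67943618   79.99658678] [-0.14503332 -0.05640174  0.35172309]
```

Button cap centre at (314,293) = (488,-311,66), under the fingertips. Press slowly.

Call:
{"name": "send_rows", "arguments": {
  "targets": [
    {"offset":[0,-0.2,-0.8],"spin":0},
    {"offset":[0,-0.2,-1.2],"spin":0},
    {"offset":[0,-0.2,-1.4],"spin":0},
    {"offset":[0,-0.2,-1.6],"spin":0},
    {"offset":[0,-0.2,-1.8],"spin":0},
    {"offset":[0,-0.2,-1.9],"spin":0},
    {"offset":[0,-0.2,-1.9],"spin":0}
  ]
}}

```text
time_s: 13.35
eef_pos: [487.5, -310.6, 61.0]
ee_rot: [-0.0, -0.221, 0.975, -0.0]
force: [-3.9, 1.1, 8.9]
grip_width: -0.002
grip_force: 4.2
```

Call:
{"name": "send_rows", "arguments": {
  "targets": [
    {"offset":[0,0,-0.1],"spin":0},
    {"offset":[0,0,-0.15],"spin":0},
    {"offset":[0,0,-0.15],"spin":0},
    {"offset":[0,0,-0.15],"spin":0}
  ]
}}

```text
time_s: 13.68
eef_pos: [487.6, -310.7, 60.8]
ee_rot: [-0.0, -0.221, 0.975, -0.0]
force: [-8.5, 4.4, 20.8]
grip_width: 0.003
grip_force: 10.0
```

Call:
{"name": "send_rows", "arguments": {
  "targets": [
    {"offset":[0,0,0.25],"spin":0},
    {"offset":[0,0,0.25],"spin":0},
    {"offset":[0,0,0.25],"spin":0}
  ]
}}

```text
time_s: 13.93
eef_pos: [487.6, -310.6, 61.6]
ee_rot: [-0.0, -0.221, 0.975, -0.0]
force: [-2.8, -0.3, 4.2]
grip_width: -0.003
grip_force: 2.2
```

Call:
{"name": "send_rows", "arguments": {
  "targets": [
    {"offset":[0,0,0.2],"spin":0},
    {"offset":[0,0,0.2],"spin":0},
    {"offset":[0,0,0.2],"spin":0}
  ]
}}

```text
time_s: 14.18
eef_pos: [487.7, -310.6, 63.3]
ee_rot: [-0.0, -0.221, 0.975, -0.0]
force: [-1.3, -1.4, 2.8]
grip_width: 0.002
grip_force: 1.7
```

Call:
{"name": "send_rows", "arguments": {
  "targets": [
    {"offset":[0,0,0.2],"spin":0},
    {"offset":[0,0,0.2],"spin":0},
    {"offset":[0,0,0.2],"spin":0}
  ]
}}

```text
time_s: 14.43
eef_pos: [487.7, -310.6, 65.3]
ee_rot: [0.0, -0.221, 0.975, -0.0]
force: [-1.1, -2.0, 2.5]
grip_width: 0.002
grip_force: 1.2
```

The spring force falls steadily with height above a hard stop at 60.8 mm, so the button was fully down. Lift and do a last check.

Call:
{"name": "send_rows", "arguments": {
  "targets": [
    {"offset":[0,0,2],"spin":0},
    {"offset":[0,0,6],"spin":0},
    {"offset":[0,0,10],"spin":0},
    {"offset":[1,2,14],"spin":0},
    {"offset":[2.2,1,16.4],"spin":0},
    {"offset":[2.2,1,16.4],"spin":0},
    {"offset":[2.2,1,16.4],"spin":0},
    {"offset":[2.2,1,16.4],"spin":0}
  ]
}}

```text
time_s: 15.1
eef_pos: [509.2, -300.0, 227.7]
ee_rot: [-0.001, -0.221, 0.975, 0.001]
force: [-0.6, 0.5, -1.2]
grip_width: -0.002
grip_force: 0.0
```

```bash
python3 look.py w9; python3 -c "
import cv2; a=cv2.imread('pics/w9.png'); cv2.imwrite('pics/w9c.png',cv2.resize(a[240:440,440:640],None,fx=3,fy=3,interpolation=2))"
```

```text
15.15 [ 509.0619154  -299.98985532  227.44752984] [-8.88291324e-04 -2.21218683e-01  9.75222770e-01  1.43311534e-03]
tester 0.59 [535.1 359.9] z 0 [563.9  37.7  -0. ] depth [545.5 -18.7  56.2]
lens 0.96 [572.3 395. ] z 72 [559.6  31.2  72. ] depth [557.   23.2  78.5]
lens 0.64 [533.5 360.9] z 72 [542.  -35.3  72. ] depth [546.3 -22.4  59.1]
lever_top 0.91 [621.4 345.4] z 101 [483.2   3.1 101. ] depth [483.3   3.7 100.6]
lever_point 0.61 [597.7 309.2] z 63 [466.   -2.2  63. ] depth [466.   -2.8  63.6]
rider_nose 0.95 [599.4 306.2] z 63 [462.5  -2.8  63. ] depth [462.6  -1.6  61.9]
lamp_top 0.94 [316.4 198.5] z None  depth [ 488.1 -310.9   65.8]
lamp_top 0.76 [601.2 112.1] z None  depth [ 314.9 -123.5   65.6]
```

View pics/w9c.png

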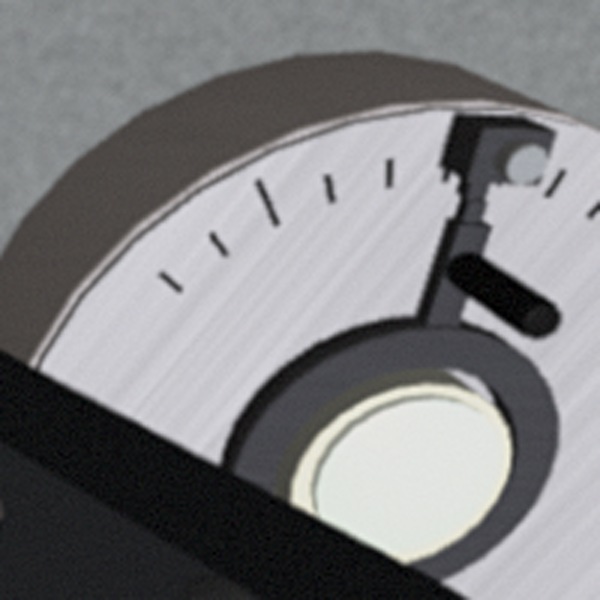

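The pointer and the nose are still in line (crop 472,205), the lens lies on its stage, and the button top is back at 65.8 mm. I hand in.

```bash
python3 -c "
from rig import ctrl
print(ctrl.finish_job())"
```

```text
the job is handed in; nothing more can be done
None
```

I set the ring's pointer in line with the rider's nose (within about 1 mm by the close view), pressed the lamp button to its stop, saw it come back up, and handed the job in at about 15 s; no verdict was returned.

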